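# Unclip a module from its rail and clip it on the test rail

## Robot

A 6-joint arm with a two-finger parallel gripper is mounted at the origin on a cart in front of the work surface, level with it; the furniture and walls round the work are solid. World frame = base frame: x ahead of the robot, y to its left, z up, the work surface at z = 0. Lengths are in m, angles in rad, forces in N, time in s.
With the tool pointing down it reaches from about 0.35 to 1 m from the base axis. Payload 7.1 kg.
Tool frame: the origin (TCP) lies midway between the tips of the shut fingers; the grasp point (between the pads) lies 19 mm behind it (robot.grip_point_offset is the distance from the TCP to the grasp point, in m); z points along the fingers, y is the line along which they close (so a half turn about z gives the same grasp; the last joint's range is limited). The gripper opens to 85 mm and grips with 20 to 120 N. Pads are 22 mm wide; open, the fingers measure 114 mm over their backs; the gripper's body (76 mm by 85 mm) begins 54 mm behind the grasp point. The pads swing forward as they close: fully open they stand 13 mm farther back than shut.
Start: joints at [1.137, 0.423, 1.63, -0, 1.089, -0.019], TCP at [0.252, 0.572, 0.205] pointing down, gripper open.
Joint ranges: [-3, 3], [-0.9, 2.11], [0.09, 2.58], [-1.31, 4.45], [0.11, 2.69], [-2.54, 2.54]. Speed limits (rad/s): [2.39, 2.39, 3.01, 3.14, 3.14, 3.14].

## Interface

Orientations are given as a rotation vector (axis times angle).
In Python, from workcell import robot gives the robot as it stands.
- The arm moves only by the shell command python3 -m jog 'ROWS'. ROWS is JSON, a list of rows, each a list of 7 numbers: the closure, from -1 (fully open) to 1 (shut), so that 0 is half open, then the shift along the tool's x, y, z in mm, then the turn, a rotation vector about the tool's x, y, z in rad. In form: [[fingers, tx, ty, tz, ax, ay, az], ...]. A call has 1 to 10 rows; each row is the pose to reach, as a shift and turn from the pose commanded when the call began, along the tool's axes at that moment; what a row does not reach only later rows make up. A row lasts 1/8 s, in which the tool goes at most 62.5 mm and 10.7 degrees, less where a joint would pass 70% of its speed; a pose out of reach is approached as far as the arm can. A call with a gripper value outside its range is refused whole. The fingers move at their own pace and stop on an object; the grip force is fixed at half the most. Time passes only in rows, so rows that repeat a pose let the fingers close. It gives the time, the measured TCP pose, the force, the opening and the grip force at its end, in the units of the state.
- robot.get_state(): the state, without advancing time (a new reading comes with each control period).
- robot.capture(name): name is "side" or "top" or "wrist"; returns the picture (400x640x3 uint8, blue, green, red); there is no depth.
- robot.camera_model(name): a dict with "K" (3x3 intrinsics, pixels), "R" (3x3) and "t" (3): a world point X has camera coordinates R X + t. Camera axes: x right, y down, z forward; pixel columns grow to the right and rows downward; lengths in m; the calibration is good to about 2 mm. The wrist camera is an equidistant fisheye: a pixel r from the principal point sees the ray r / f radians off the axis. A picture is of the moment at which its call begins: read the wrist's pose just before it. camera_model takes no time and is no camera call; for the wrist camera it gives the pose at the moment of the call.
- robot.finish_job(): hands the job in; it is judged then, once.
Trained networks look in the newest picture that a camera, given by its name, has taken for a name from the list of things; names that differ only in an ending like _2 or _b are one class to them, and where a whole thing is asked for, a point or a joint stands for the part that bears it (a point fixed in the world has none). Each returns a list of dicts, best first, with "confidence" (0 to 1); they miss things now and then, are a little off and sometimes report something else, mostly with a low value. They report only what shows in the picture. A call takes as long as a camera call. They do not tell look-alikes from the thing itself.
- robot.search_frame(target, camera): "bbox" ([left, top, right, bottom] in pixels, round what is visible of it).
- robot.silhouettes(target, camera): "pixels" (400x640 bool, what is visible of it) and "bbox" ([left, top, right, bottom] in pixels, round what is visible of it).
- robot.mark_of(target, camera): "xy" ([column, row] in pixels: a listed point, or the origin of a listed thing).
The state is a dict: "time_s": time; "joint_pos": joint angles; "qd": joint speeds; "tau": joint torques, N m; "ee_pos": TCP position; "orientation": TCP orientation; "contact_force": force on the tool from outside, world axes, zero at the start; "torque": the same for the moment, N m; "grip_width": finger opening in m; "finger_force": force on a finger pad.
Only numpy, scipy, OpenCV 4.12 (cv2) and the standard library are available. Lean on these libraries where they do the work, as an engineer would, in place of code of your own. Each camera call takes 0.05 s, during which the arm holds its last target. There are 200 camera calls.

## Task

Pull the module with the single round cap straight up off the long rail, against its spring catches, and clip it onto the empty short test rail, pressed fully home at the middle of that rail so that the catches have snapped in. Leave the other two modules clipped where they are, do not disturb the loose things on the bench, and let go at the end.

Things in the scene. Friction and masses are not known exactly. Their poses are not given: they have to be found in the camera images.
- module_round: Module to move: grey plastic saddle, 42 mm across the rail (its x), 30 mm along it (y), 64 mm high, plus on top one round black cap with a pale centre, 20 mm wide, top at 76 mm. Two 5 mm skirts, 32 mm apart inside, straddle the rail below z = 28 mm. 0.1 to 0.2 kg. Starts clipped at one of the long rail's three places. Origin: centre of its underside (foot of the skirts), z up; a half turn makes no difference.
- round_grip (a point): Centre of the round-capped module's solid housing, 46 mm above the module's origin; the housing spans 28 to 64 mm above the origin, with flat plain x faces 42 mm apart to grip. Axes as the module's. Along the foot of each skirt's inner face runs a rounded ridge of 4 mm radius, its centre 4.5 mm above the module's origin, leaving 24 mm between the two ridges.
- module_rib: Module to leave alone: same housing as the round-capped one, but its cap is one black rib 30 x 8 x 12 mm across the rail. Origin: centre of its underside, same axes.
- module_posts: Module to leave alone: same housing, but on top two black posts, 9 mm thick and 12 mm high, 18 mm apart across the rail. Origin: centre of its underside, same axes.
- long_rail: Long rail, holding the three modules, fixed to the table: aluminium base plate 84 x 200 x 8 mm with a steel bar along its y. Places at y = -62, 0 and 62 mm, each with a pair of sprung catches as on the test rail. Pulling a module straight up with about 15 to 20 N frees it within 10 mm. Origin: centre of the plate's underside, on the table; x across, y along the bar, z up.
- long_bar_top (a point): Top of the long rail's bar at its middle, 34.5 mm above the table. On both rails the bar is 21 mm wide with a half-round top of 10.5 mm radius. A module must be raised 30 mm or more from its seat to clear the bar.
- test_rail: Short test rail, empty, fixed to the table: aluminium base plate 84 x 76 x 8 mm with the same steel bar along its y and one place, at its middle. Origin: centre of the plate's underside, on the table; x across, y along the bar, z up.
- test_seat (a point): On the test rail's base plate at the middle, 8 mm above the table: where the origin of a module lies when it is fully home, its skirts standing on the plate and its x and y axes along the rail's (either way round). Pressing straight down with about 10 to 15 N clicks a module in; it meets the catches about 13 mm above home and is past them at 7 mm.
- test_catch (a point): Middle between the test rail's two catches, 19.5 mm above the table: sprung steel noses, 24 mm long, 4 mm radius, that stand out 4.5 mm from either side of the bar, give way sideways, and snap back over the ridges of a module pressed home. The long rail's three pairs are the same.
- driver: A bystander: blue screwdriver, 150 mm, lying on the table. Origin: centre of its underside.
- plug: A bystander: small metal coaxial adaptor, 36 mm long, 20 mm thick, lying on the table. Origin: centre of its underside.
- cell_9v: A bystander: small block battery 48 x 26 x 18 mm on the table. Origin: centre of its underside.
- tape: A bystander: roll of black tape, 67 mm across, 19 mm high, on the table. Origin: centre of its underside.
- keys: A bystander: folding set of hex keys, 92 x 24 x 19 mm, on the table. Origin: centre of its underside.
There are look-alikes about, which are no part of the job. Leave any orange or yellow look-alike of the module_round alone.

How it is judged:
On the way:
1. the round-capped module is free of the long rail, lifted at least 40 mm above its seat (z of module_round in the frame of long_rail above 0.048 m), for 0.1 s.
At the end, for the whole second after the job is handed in: The round-capped module sits on the test rail, fully home (within 2.5 mm of its seat), upright within 0.06 rad, in line with the rail within 0.1 rad, within 10 mm of the middle along the rail and 4 mm across it, at rest; the other two modules still sit fully home on the long rail (x of module_round in the frame of test_rail between -0.004 and 0.004 m and y of module_round in the frame of test_rail between -0.01 and 0.01 m and z of module_round in the frame of test_rail between 0.005 and 0.0105 m and angle between module_round's own z axis and vertical below 0.06 rad and angle between the y axis of module_round and the y axis of test_rail, either way round below 0.1 rad and linear speed of module_round below 0.02 m/s and z of each of module_rib, module_posts in the frame of long_rail below 0.0105 m); the robot touches nothing.
It fails at once if another module is shifted or lifted by more than 8 mm (distance of any of module_rib, module_posts from where it was at the start of the episode above 0.008 m).
It fails at once if a loose thing on the bench is pushed more than 30 mm (distance of any of driver, plug, cell_9v, tape, keys from where it was at the start of the episode above 0.03 m).
It also fails if it takes over 35 s, if anything falls off the work surface, if the arm or the gripper's body presses on something with over 40 N, if the wrist force passes 120 N, or if a joint passes its speed limit or range.

## Working session

There is one attempt and no reset: what is moved stays moved. The work goes in short steps, Python scripts to look and compute and a shell command to move; the robot and the scene stay as the last step left them, time stands still between calls to the robot, and variables do not carry over. Pictures are saved under pics/ and viewed, at most 10 in all, crops included, and the job is handed in when it is done.

```bash
mkdir -p pics
cat > h.py <<'E'
import numpy as np,cv2
from workcell import robot
from scipy.spatial.transform import Rotation as Rn
def ray(cam,uv,m=None):
    m=m or robot.camera_model(cam);K=np.array(m['K']);R=np.array(m['R']);t=np.array(m['t'])
    a=(uv[0]-K[0,2])/K[0,0];b=(uv[1]-K[1,2])/K[1,1]
    if cam=='wrist':
        r=np.hypot(a,b);s=np.sin(r)/max(r,1e-9);d=np.array([a*s,b*s,np.cos(r)])
    else: d=np.array([a,b,1.])
    return -R.T@t,R.T@(d/np.linalg.norm(d))
def at(cam,uv,z,m=None):
    o,d=ray(cam,uv,m);return o+d*(z-o[2])/d[2]
def proj(cam,X,m=None):
    m=m or robot.camera_model(cam);K=np.array(m['K']);c=np.array(m['R'])@X+np.array(m['t'])
    if cam=='wrist':
        r=np.hypot(c[0],c[1]);th=np.arctan2(r,c[2]);q=c[:2]/max(r,1e-9)*th
    else: q=c[:2]/c[2]
    return np.array([K[0,0]*q[0]+K[0,2],K[1,1]*q[1]+K[1,2]])
E
python3 - <<'E'
from h import *
np.set_printoptions(precision=4,suppress=True)
for c in ['top','side','wrist']:
    cv2.imwrite(f'pics/{c}0.png',robot.capture(c))
Z={'module_round':.008,'module_rib':.008,'module_posts':.008,'long_bar_top':.0345,'test_seat':.008,'test_rail':0,'long_rail':0}
for c in ['top','side']:
  for n,z in Z.items():
    for r in robot.mark_of(n,c)[:3]: print(c,n,np.round(r['xy']),round(r['confidence'],2),at(c,r['xy'],z))
print(robot.get_state()['orientation'])
E
```

```text
top module_round [341. 194.] 0.73 [0.6031 0.0315 0.008 ]
top module_round [244. 231.] 0.67 [0.5102 0.2661 0.008 ]
top module_round [294. 188.] 0.57 [0.6182 0.1457 0.008 ]
top module_rib [248. 181.] 0.53 [0.6333 0.2611 0.008 ]
top module_posts [269. 183.] 0.81 [0.629  0.2081 0.008 ]
top module_posts [210. 262.] 0.55 [0.4348 0.3473 0.008 ]
top long_bar_top [267. 185.] 0.83 [0.6206 0.2107 0.0345]
top long_bar_top [272. 133.] 0.22 [0.7483 0.201  0.0345]
top test_seat [290. 258.] 0.89 [0.4467 0.1548 0.008 ]
top test_rail [288. 258.] 0.62 [0.4456 0.1604 0.    ]
top long_rail [272. 184.] 0.56 [0.6294 0.2008 0.    ]
side module_round [316. 213.] 0.89 [0.6214 0.0442 0.008 ]
side module_round [324. 258.] 0.77 [0.5032 0.2786 0.008 ]
side module_round [348. 224.] 0.73 [0.5114 0.0853 0.008 ]
side module_rib [275. 248.] 0.59 [0.6322 0.2761 0.008 ]
side module_posts [291. 234.] 0.94 [0.631 0.191 0.008]
side long_bar_top [293. 227.] 0.85 [0.6171 0.204  0.0345]
side test_seat [362. 238.] 0.87 [0.4516 0.1487 0.008 ]
side test_seat [361. 240.] 0.6 [0.449  0.1625 0.008 ]
side test_rail [362. 240.] 0.9 [0.4509 0.146  0.    ]
side long_rail [289. 237.] 0.92 [0.6334 0.1957 0.    ]
[0.6469 3.0742 0.0001]
```

View pics/top0.png

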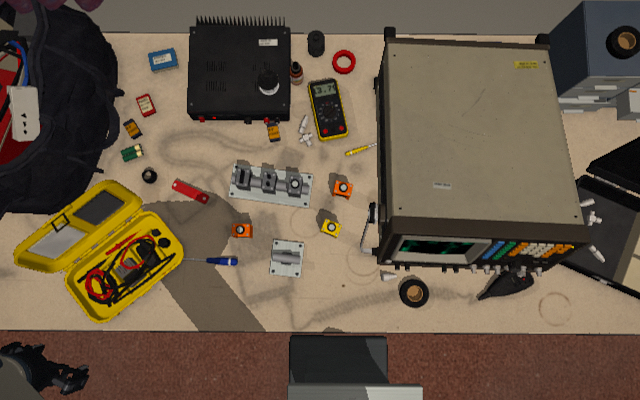

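View pics/side0.png

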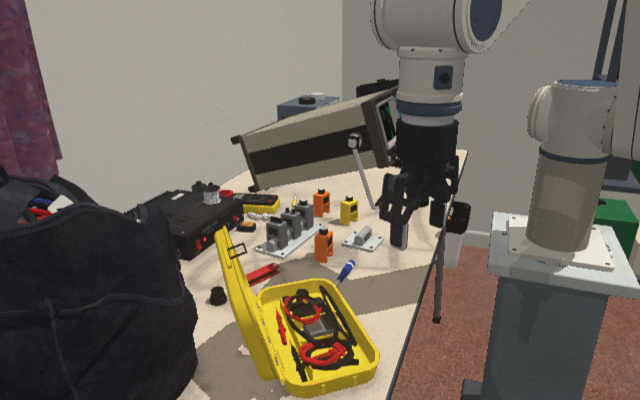

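Candidates for the module: grey with a round cap at top (294,184); orange at (342,188) and (241,230), yellow at (330,227), which are look-alikes; rib (244,178) and posts (269,181) are the other modules. I choose the grey one at (294,184) and check it in a crop.

Run:
```python
from h import *
im=cv2.imread('pics/top0.png')[155:285,220:350]
cv2.imwrite('pics/crop0.png',cv2.resize(im,(598,598),interpolation=cv2.INTER_CUBIC))
robot.capture('top')
for n,z in [('test_rail',.004),('long_rail',.004)]:
    r=robot.silhouettes(n,'top')[0]; p=np.argwhere(r['pixels'])[:,::-1]
    P=np.array([at('top',q,.008)[:2] for q in p]).astype(np.float32)
    print(n,r['confidence'],r['bbox'],cv2.minAreaRect(P))
```

```text
test_rail 0.6 [271.8, 240.2, 305.3, 275.6] ((0.44526025652885437, 0.1625678837299347), (0.07715956121683121, 0.08513320982456207), 83.58259582519531)
long_rail 0.82 [230.7, 161.1, 314.3, 208.1] ((0.6226223707199097, 0.20449955761432648), (0.19747665524482727, 0.08467939496040344), 82.21733856201172)
```

View pics/crop0.png

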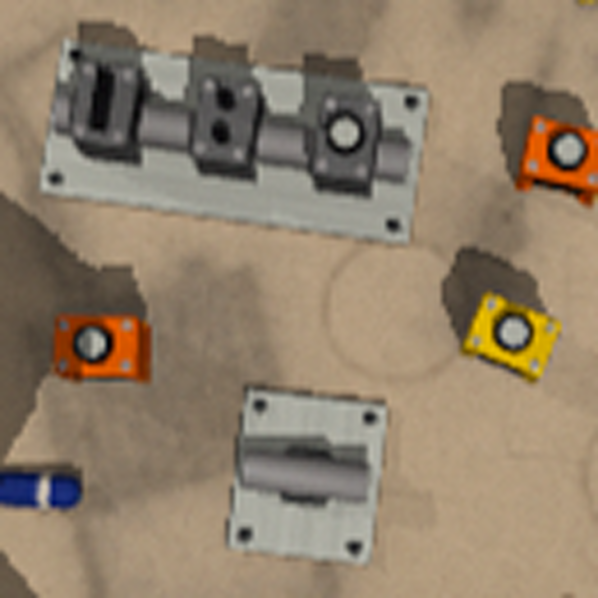

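The crop shows the rib module (105,100), posts (225,120) and the round cap (345,132) at the right end of the long rail. The orange and yellow look-alikes are separate, and the test rail is at (305,475) with its bar running left-right.

```bash
python3 -m jog '[[-1,0,0,-60,0,0,0],[-1,-50,-25,-60,0,0,0.15],[-1,-100,-50,-60,0,0,0.3],[-1,-150,-75,-60,0,0,0.45],[-1,-200,-100,-60,0,0,0.6],[-1,-260,-125,-60,0,0,0.75],[-1,-310,-150,-60,0,0,0.9],[-1,-370,-180,-60,0,0,1.05],[-1,-430,-210,-40,0,0,1.2],[-1,-480,-233,-10,0,0,1.29]]'
python3 -m jog '[[-1,0,0,0,0,0,0],[-1,0,0,0,0,0,0]]'
python3 - <<'E'
from h import *
np.set_printoptions(precision=4,suppress=True)
m=robot.camera_model('wrist');cv2.imwrite('pics/w1.png',robot.capture('wrist'))
for n,z in {'module_round':.008,'round_grip':.054,'module_posts':.008,'module_rib':.008,'long_bar_top':.0345,'test_seat':.008}.items():
    for r in robot.mark_of(n,'wrist')[:3]: print(n,np.round(r['xy']),round(r['confidence'],2),at('wrist',r['xy'],z,m))
s=robot.get_state();print(s['ee_pos'],Rn.from_rotvec(s['orientation']).as_matrix(),s['joint_pos'])
E
```

```text
time_s: 2.25
ee_pos: [0.5924, 0.1717, 0.2214]
orientation: [2.368, 2.062, 0.005]
contact_force: [0.3, 0.6, -0.1]
grip_width: 0.0857
finger_force: 0.0
time_s: 2.5
ee_pos: [0.5901, 0.1732, 0.2205]
orientation: [-2.365, -2.067, 0.0]
contact_force: [-0.0, -0.1, 0.2]
grip_width: 0.0856
finger_force: 0.0
module_round [341. 188.] 0.94 [0.6136 0.1423 0.008 ]
module_round [249. 103.] 0.77 [0.5146 0.2656 0.008 ]
module_round [278. 253.] 0.68 [0.5177 0.0634 0.008 ]
round_grip [277. 269.] 0.9 [0.5217 0.0625 0.054 ]
round_grip [237. 101.] 0.88 [0.5122 0.2675 0.054 ]
round_grip [351. 278.] 0.84 [0.6114 0.0387 0.054 ]
module_posts [342. 138.] 0.56 [0.6219 0.2063 0.008 ]
module_rib [342.  88.] 0.9 [0.6296 0.2674 0.008 ]
long_bar_top [348. 141.] 0.83 [0.6263 0.2038 0.0345]
test_seat [213. 191.] 0.76 [0.4456 0.1622 0.008 ]
[0.5901 0.1741 0.2212] [[ 0.1322  0.9912  0.0008]
 [ 0.9912 -0.1322  0.0002]
 [ 0.0004  0.0008 -1.    ]] [0.2676 0.3913 1.6396 0.     1.1099 0.4002]
```

View pics/w1.png

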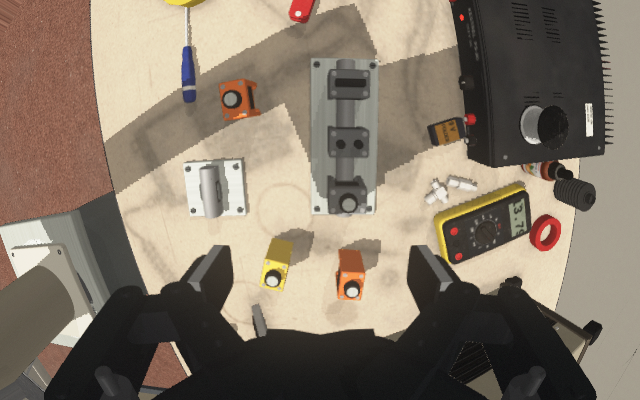

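The wrist view confirms the round cap at (347,203), at the near end of the long rail. The approach is clear, with the test rail at (213,187).

```bash
python3 -m jog '[[-1,-14,14,40,0,0,0],[-1,-28,28,80,0,0,0],[-1,-28,28,110,0,0,0],[-1,-28,28,140,0,0,0],[-1,-28,28,165,0,0,0],[-1,-28,28,188,0,0,0],[-1,-28,28,188,0,0,0]]'
python3 - <<'E'
from h import *
m=robot.camera_model('wrist');cv2.imwrite('pics/w2.png',robot.capture('wrist'))
s=robot.get_state();print(s['ee_pos'],s['contact_force'])
E
```

```text
time_s: 3.72
ee_pos: [0.6128, 0.1419, 0.0311]
orientation: [-2.363, -2.067, 0.005]
contact_force: [-0.4, -0.5, 0.2]
grip_width: 0.0853
finger_force: 0.0
[0.61387405 0.14205496 0.03242552] [-0.66624123  0.73069303 -0.4432569 ]
```

View pics/w2.png

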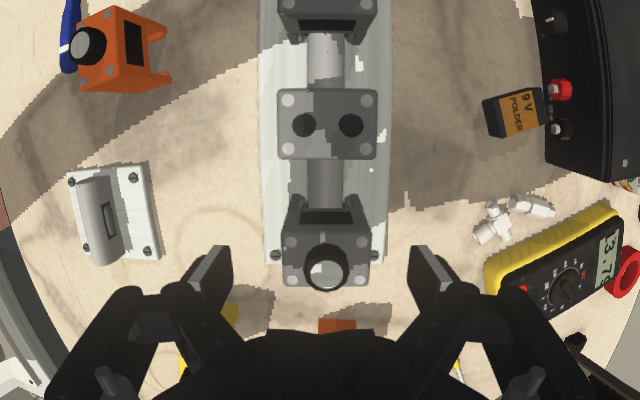

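The module's cap (327,268) lies between the pads at (220,270) and (425,270), so I close.

```bash
python3 -m jog '[[0.3,0,0,0,0,0,0],[1,0,0,0,0,0,0],[1,0,0,0,0,0,0],[1,0,0,0,0,0,0],[1,0,0,0,0,0,0],[1,0,0,0,0,0,0],[1,0,0,0,0,0,0]]'
```

```text
time_s: 4.65
ee_pos: [0.6152, 0.142, 0.0341]
orientation: [2.364, 2.067, 0.003]
contact_force: [-0.9, 0.0, 5.5]
grip_width: 0.0401
finger_force: 60.8
```

```bash
python3 -m jog '[[1,0,0,-4,0,0,0],[1,0,0,-8,0,0,0],[1,0,0,-12,0,0,0],[1,0,0,-20,0,0,0],[1,0,0,-35,0,0,0],[1,0,0,-60,0,0,0],[1,0,0,-90,0,0,0],[1,0,0,-90,0,0,0],[1,0,0,-90,0,0,0]]'
python3 - <<'E'
from h import *
np.set_printoptions(precision=4,suppress=True)
cv2.imwrite('pics/w3.png',robot.capture('wrist'))
m=robot.camera_model('wrist')
for n,z in {'test_seat':.008,'module_posts':.008,'module_rib':.008}.items():
    for r in robot.mark_of(n,'wrist')[:2]: print(n,np.round(r['xy']),round(r['confidence'],2),at('wrist',r['xy'],z,m))
s=robot.get_state();print(s['ee_pos'],Rn.from_rotvec(s['orientation']).as_matrix(),s['grip_width'])
E
```

```text
time_s: 5.78
ee_pos: [0.6137, 0.1417, 0.1224]
orientation: [-2.365, -2.067, 0.001]
contact_force: [0.6, -0.0, -1.9]
grip_width: 0.0404
finger_force: 65.9
test_seat [157. 190.] 0.63 [0.4454 0.161  0.008 ]
module_posts [322. 120.] 0.76 [0.6232 0.2019 0.008 ]
module_rib [318.  50.] 0.75 [0.628  0.2671 0.008 ]
[0.6134 0.1416 0.1214] [[ 0.1336  0.991  -0.0021]
 [ 0.991  -0.1336 -0.0005]
 [-0.0007 -0.002  -1.    ]] 0.040050260923053305
```

View pics/w3.png

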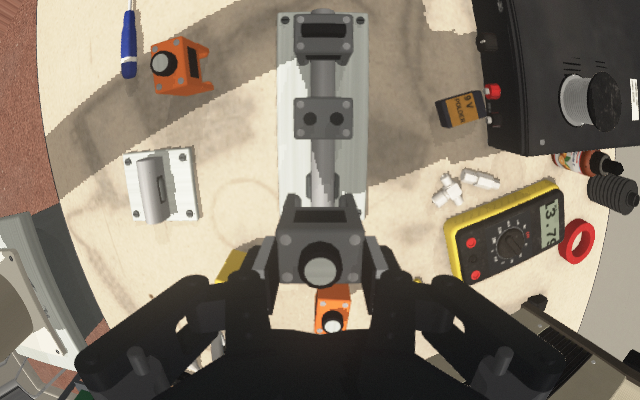

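The module is held clear of the rail (cap at 320,265), and the rib and posts are still in place. The test rail is at (160,188), so I carry the module over.

```bash
python3 -m jog '[[1,0,-20,-10,0,0,0],[1,-1,-55,-20,0,0,0],[1,-2,-95,-20,0,0,0],[1,-3,-130,-20,0,0,0],[1,-3,-155,-20,0,0,-0.01],[1,-3,-169,-20,0,0,-0.02],[1,-3,-169,-20,0,0,-0.02],[1,-3,-169,-20,0,0,-0.02]]'
python3 - <<'E'
from h import *
np.set_printoptions(precision=4,suppress=True)
m=robot.camera_model('wrist');w=robot.capture('wrist');t=robot.capture('top');s2=robot.capture('side')
a=cv2.resize(w[100:340,140:460],(480,360));b=cv2.resize(s2[180:270,300:420],(480,360),interpolation=cv2.INTER_CUBIC)
cv2.imwrite('pics/c4.png',np.hstack([w[60:380,130:510],cv2.resize(b,(400,320))]))
for c in ['wrist','top','side']:
  for n,z in {'test_seat':.008,'test_rail':0,'test_catch':.0195}.items():
    for r in robot.mark_of(n,c)[:1]: print(c,n,np.round(r['xy']),round(r['confidence'],2),at(c,r['xy'],z,m if c=='wrist' else None))
s=robot.get_state();print(s['ee_pos'],Rn.from_rotvec(s['orientation']).as_matrix(),s['contact_force'])
E
```

```text
time_s: 6.98
ee_pos: [0.4476, 0.1615, 0.1427]
orientation: [2.344, 2.091, 0.002]
contact_force: [-0.7, -0.7, -2.3]
grip_width: 0.04
finger_force: 65.9
wrist test_seat [320. 180.] 0.92 [0.448  0.1628 0.008 ]
wrist test_rail [320. 178.] 0.57 [0.4481 0.1632 0.    ]
wrist test_catch [319. 177.] 0.56 [0.4478 0.1679 0.0195]
top test_rail [194. 191.] 0.6 [0.6087 0.3931 0.    ]
side test_seat [362. 240.] 0.97 [0.4465 0.1621 0.008 ]
side test_rail [364. 241.] 0.66 [0.4457 0.1528 0.    ]
side test_catch [365. 236.] 0.67 [0.4406 0.1612 0.0195]
[0.4464 0.1614 0.1426] [[ 0.1138  0.9935 -0.    ]
 [ 0.9935 -0.1138 -0.    ]
 [-0.     -0.     -1.    ]] [ 0.3255  0.2403 -1.9099]
```

View pics/c4.png

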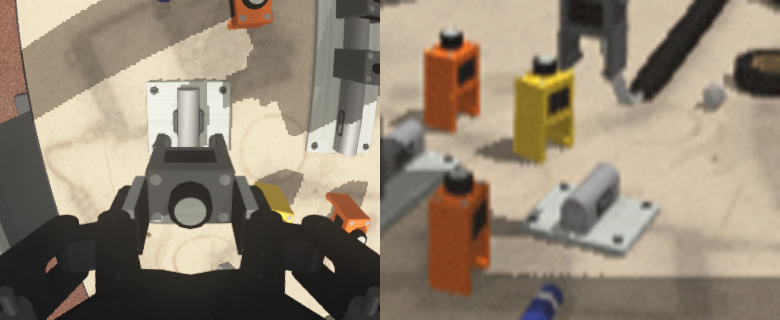

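Left crop: the held module (cap at 189,207) is over the test rail, whose bar runs straight ahead (187,90–140) and whose plate's far corners are at (147,82) and (230,82). I check offset and yaw from edge detail.

Run:
```python
from h import *
np.set_printoptions(precision=4,suppress=True)
m=robot.camera_model('wrist');w=robot.capture('wrist')
s=robot.get_state();R=Rn.from_rotvec(s['orientation']).as_matrix();p=np.array(s['ee_pos'])
T=lambda uv,z:(R.T@(at('wrist',uv,z,m)-p)*1000)[:2]
for n,uv,z in [('farL',(277,141),.008),('farR',(360,141),.008),('barfar',(317,148),.0345),('cap',(319,267),.142+.034+.008+.0)]: print(n,T(uv,z))
r=robot.silhouettes('test_rail','wrist')[0];q=r['pixels'];print(r['confidence'],r['bbox'])
rows=range(145,215,5);L=[];Rr=[]
for v in rows:
    u=np.where(q[v])[0]
    if len(u): L.append(T((u[0],v),.008));Rr.append(T((u[-1]+1,v),.008))
L=np.array(L);Rr=np.array(Rr)
for E in(L,Rr): print(np.polyfit(E[:,0],E[:,1],1),E[[0,-1]])
cv2.imwrite('pics/c5.png',cv2.resize(w[120:300,230:410],(600,600),interpolation=cv2.INTER_CUBIC))
```

```text
farL [ 40.6103 -41.907 ]
farR [40.659  39.6456]
barfar [36.6099 -2.3451]
cap [ 0.1504 -0.1965]
0.67 [278.7, 138.3, 361.5, 209.3]
[ -0.016  -41.1967] [[ 36.6332 -41.9918]
 [-30.6511 -39.9291]]
[ 0.0019 41.6263] [[ 36.7165  41.7257]
 [-30.5662  40.8312]]
```

View pics/c5.png

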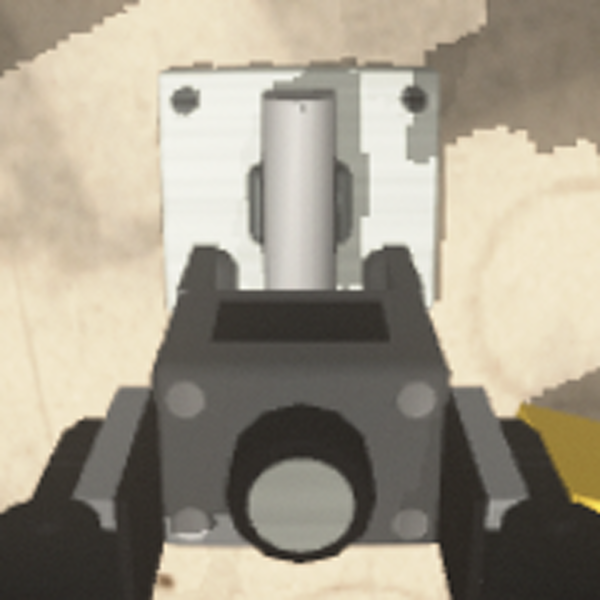

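The rail is aligned with the tool (yaw within about 0.01, across within 1 mm) and about 2.5 mm further along tool x. Descending to just above the catches.

```bash
python3 -m jog '[[1,2.5,0,20,0,0,0],[1,2.5,0,40,0,0,0],[1,2.5,0,55,0,0,0],[1,2.5,0,68,0,0,0],[1,2.5,0,78,0,0,0],[1,2.5,0,86,0,0,0],[1,2.5,0,90,0,0,0],[1,2.5,0,90,0,0,0]]'
```

```text
time_s: 8.68
ee_pos: [0.4466, 0.1639, 0.0525]
orientation: [-2.344, -2.091, 0.0]
contact_force: [-0.4, -0.4, -1.4]
grip_width: 0.0399
finger_force: 65.9
```

```bash
python3 -m jog '[[1,0,0,4,0,0,0],[1,0,0,7,0,0,0],[1,0,0,9,0,0,0],[1,0,0,11,0,0,0],[1,0,0,13,0,0,0],[1,0,0,15,0,0,0],[1,0,0,16.5,0,0,0],[1,0,0,17.5,0,0,0]]'
```

```text
time_s: 9.68
ee_pos: [0.4464, 0.1637, 0.0347]
orientation: [-2.344, -2.091, 0.001]
contact_force: [0.3, -0.2, -1.7]
grip_width: 0.04
finger_force: 65.8
```

```bash
python3 -m jog '[[1,0,0,1,0,0,0],[1,0,0,1,0,0,0]]'; python3 -m jog '[[1,0,0,1,0,0,0],[1,0,0,1,0,0,0]]';python3 -m jog '[[1,0,0,1,0,0,0],[1,0,0,1,0,0,0]]'
```

```text
time_s: 9.93
ee_pos: [0.4468, 0.1639, 0.0342]
orientation: [2.344, 2.091, 0.0]
contact_force: [0.5, -0.9, -1.6]
grip_width: 0.0403
finger_force: 65.8
time_s: 10.18
ee_pos: [0.4468, 0.1639, 0.034]
orientation: [2.344, 2.091, 0.001]
contact_force: [-3.6, -1.1, 11.1]
grip_width: 0.0398
finger_force: 67.4
time_s: 10.42
ee_pos: [0.4469, 0.164, 0.034]
orientation: [2.344, 2.091, 0.001]
contact_force: [-6.5, -3.0, 25.3]
grip_width: 0.0398
finger_force: 68.9
```

Stiff contact at TCP z = 0.034, the same height as the seated grasp. I relax, release and back off.

```bash
python3 -m jog '[[1,0,0,-1.5,0,0,0],[0,0,0,-1.5,0,0,0],[-1,0,0,-1.5,0,0,0],[-1,0,0,-1.5,0,0,0],[-1,0,0,-1.5,0,0,0],[-1,0,0,-1.5,0,0,0]]'
python3 -m jog '[[-1,0,0,-15,0,0,0],[-1,0,0,-45,0,0,0],[-1,0,0,-90,0,0,0],[-1,0,0,-130,0,0,0],[-1,0,0,-130,0,0,0],[-1,0,0,-130,0,0,0]]'
python3 - <<'E'
from h import *
np.set_printoptions(precision=4,suppress=True)
m=robot.camera_model('wrist');w=robot.capture('wrist');t=robot.capture('side')
cv2.imwrite('pics/c6.png',np.hstack([w[60:380,130:510],cv2.resize(t[190:270,250:350+50],(410,320),interpolation=cv2.INTER_CUBIC)]))
for c in ['wrist','side']:
  for n,z in {'module_round':.008,'round_grip':.054,'module_posts':.008,'module_rib':.008}.items():
    for r in robot.mark_of(n,c)[:4]: print(c,n,np.round(r['xy']),round(r['confidence'],2),at(c,r['xy'],z,m if c=='wrist' else None))
print(robot.get_state()['ee_pos'])
E
```

```text
time_s: 11.18
ee_pos: [0.4467, 0.1639, 0.0335]
orientation: [-2.344, -2.091, 0.0]
contact_force: [-0.1, -0.6, -0.2]
grip_width: 0.0856
finger_force: 0.0
time_s: 11.92
ee_pos: [0.4464, 0.1638, 0.1639]
orientation: [2.344, 2.091, 0.001]
contact_force: [0.0, -0.1, -0.3]
grip_width: 0.0855
finger_force: 0.0
wrist module_round [317. 175.] 0.83 [0.4435 0.1654 0.008 ]
wrist module_round [391. 254.] 0.66 [0.5195 0.0618 0.008 ]
wrist round_grip [395. 274.] 0.94 [0.5142 0.0611 0.054 ]
wrist round_grip [320. 183.] 0.81 [0.4472 0.1676 0.054 ]
wrist round_grip [473. 279.] 0.75 [0.6085 0.038  0.054 ]
wrist round_grip [375.  68.] 0.69 [0.5074 0.2678 0.054 ]
wrist module_posts [471. 126.] 0.72 [0.6225 0.205  0.008 ]
wrist module_posts [318. 185.] 0.42 [0.4437 0.1547 0.008 ]
wrist module_rib [473.  70.] 0.86 [0.6303 0.2682 0.008 ]
side module_round [359. 241.] 0.92 [0.453  0.1709 0.008 ]
side module_round [349. 223.] 0.79 [0.5097 0.0785 0.008 ]
side module_round [326. 262.] 0.58 [0.4942 0.2954 0.008 ]
side module_round [318. 214.] 0.56 [0.6117 0.0474 0.008 ]
side round_grip [362. 226.] 0.87 [0.4452 0.1755 0.054 ]
side round_grip [351. 209.] 0.87 [0.5022 0.0852 0.054 ]
side round_grip [320. 199.] 0.83 [0.6037 0.0506 0.054 ]
side round_grip [323. 240.] 0.8 [0.5065 0.2809 0.054 ]
side module_posts [293. 233.] 0.73 [0.6261 0.1873 0.008 ]
side module_posts [360. 242.] 0.73 [0.4508 0.1729 0.008 ]
side module_rib [276. 246.] 0.74 [0.6343 0.2676 0.008 ]
side module_rib [416. 200.] 0.23 [ 0.3703 -0.1471  0.008 ]
[0.4465 0.1638 0.1633]
```

View pics/c6.png

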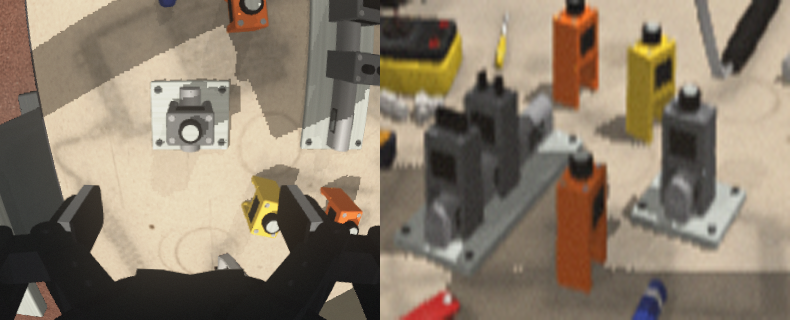

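The round-capped module stands upright on the test rail with its skirts on the plate (cap at 190,132 left; 690,95 right). The rib and posts are still on the long rail, and the marks put the module within about 5 mm of the middle.

```bash
python3 -c "
from workcell import robot
print(robot.finish_job())"
```

```text
the job is handed in; nothing more can be done
None
```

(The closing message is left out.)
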